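# Show what to take for the salad

### The job

The cook is about to make a salad and needs to be shown what to take: with the fingertips a few centimetres above it, point from above first at the salt shaker, then at the shorter of the two tins, then at the spoon, staying about two seconds over each. Touch nothing, not even the thing you point at, and carry the hand well up (10 cm or more over the things) in between so that it never seems to point at the spice jar, the tall tin or the lighter. Finish still pointing at the spoon.

Things in the scene. Friction and masses are not known exactly. Their poses are not given: they have to be found in the camera images.
- salt_shaker: salt shaker to point at first: grey waisted body and rounded, domed top with small holes, no lid; 44 mm wide, 90 mm high, standing upright. Origin at the centre of its underside, z up. It, the spice jar and the two tins stand in any order in a loose row across the middle of the table.
- short_tin: the shorter tin, to point at second: round food can, 75 mm in diameter and 58 mm high, standing upright. Origin at the centre of its underside, z up.
- spoon: metal spoon to point at last, lying flat: 193 mm long, 41 mm wide at its bowl, 14 mm high. Origin below the middle of its length, on the table; x along its length, z up. Anywhere along its length counts as the spoon. It and the lighter lie side by side, either one on the left, on the near part of the table.
- spice_jar: bystander: small round jar with a flat-topped screw lid, 44 mm in diameter and 106 mm high. Origin at the centre of its underside, z up.
- tall_tin: bystander: the taller tin, same 75 mm diameter as the short one but 110 mm high. Origin at the centre of its underside, z up.
- lighter: bystander: long-nosed gas lighter lying flat, 226 mm long, 34 mm wide, 22 mm high. Origin below the middle of its length, x along its length, z up. A small matchbox, 16 mm high, lies nearer the robot than lighter and spoon.
- mug: bystander: mug with a handle, 85 mm wide (115 mm with the handle), 92 mm high, at the far left. Origin at the centre of its underside.
- small_bowl: bystander: small round bowl, 137 mm wide, 52 mm high, at the far right. Origin at the centre of its underside. Behind mug and bowl, along the far edge of the table, stand two jars up to 176 mm high and a flat hinged tin.
Not all that is in view belongs to the job. Leave any purple look-alike of the short_tin alone.

How it is judged:
By the outcome, as a careful person would: the job done as asked, in the order asked, and still so for the second after the job is handed in, with the robot touching nothing.
It also fails if it takes over 51 s, if anything falls off the work surface, if the arm or the gripper's body presses on something with over 40 N, if the wrist force passes 120 N, or if a joint passes its speed limit or range.

### The arm

A 6-joint arm with a two-finger parallel gripper is mounted at the origin on a cart in front of the work surface, level with it; the furniture and walls round the work are solid. World frame = base frame: x ahead of the robot, y to its left, z up, the work surface at z = 0. Lengths are in m, angles in rad, forces in N, time in s.
With the tool pointing down it reaches from about 0.325 to 0.9 m from the base axis. Payload 6.1 kg.
Tool frame: the origin (TCP) lies at the very end of the fingers, on their centre line; the grasp point (between the pads) lies 19 mm behind it; z points along the fingers, y is the line along which they close (so a half turn about z gives the same grasp; the last joint's range is limited). The gripper opens to 87 mm and grips with 3 to 60 N. Pads are 19 mm wide; open, the fingers measure 117 mm over their backs; the gripper's body (75 mm by 190 mm) begins 51 mm behind the grasp point.
Start: joints at [-1.383, 0.22, 1.526, -0, 1.395, -0.126], TCP at [0.193, -0.594, 0.223] pointing down, gripper open.
Joint ranges: [-2.98, 2.98], [-0.91, 2.08], [0.09, 2.57], [-1.24, 4.39], [0.2, 2.65], [-2.68, 2.68]. Speed limits (rad/s): [2.57, 2.57, 3.01, 3.14, 3.14, 3.14].

### API

Orientations are given as a 3x3 rotation matrix whose columns are the frame's x, y, z axes.
In Python, from workcell import ctrl gives the robot as it stands.
- The arm moves only by the shell command python3 -m pendant 'ROWS' [OPENING] [FORCE]. ROWS is a JSON object of lists of equal length, an entry for each row: "slide": the shift along the tool's x, y, z scaled (see below), a list of three; "twist": the turn, a rotation vector about the tool's x, y, z scaled (see below), a list of three. A call has 1 to 10 rows; each row shifts and turns the commanded pose from where the row before left it, along the tool's axes as they then stand; what a row does not reach is not made up. The controller multiplies each number of a shift by 40 mm and each number of a turn by 6 degrees. A row lasts 1/12 s, in which the tool goes at most 41.7 mm and 7.16 degrees, less where a joint would pass 70% of its speed; a pose out of reach is approached as far as the arm can. A call with a number of a shift or a turn outside -1 to 1 is refused whole. A call with a gripper value outside its range is refused whole. OPENING is the opening, from 0 (shut) to 1 (fully open), set as the call begins (- or left out, the last holds). The fingers move at their own pace and stop on an object; FORCE is the grip in N (left out, the last holds). Time passes only in rows, so rows that do not move let the fingers close. It gives the time, the measured TCP pose, the force, the opening and the grip force at its end, in the units of the state.
- ctrl.get_state(): the state, without advancing time (a new reading comes with each control period).
- ctrl.camera(name): name is "side" or "top" or "wrist"; returns a dict with "image" (480x640x3 uint8, red, green, blue), "z_map" (480x640 float32, m along the optical axis (not along the pixel's ray), 0 where there is no reading), "mtx" (3x3 intrinsics, pixels), "rvec" (rotation vector, rad) and "tvec" (3), from world to camera coordinates, as OpenCV has them. Camera axes: x right, y down, z forward; pixel columns grow to the right and rows downward; lengths in m; the calibration is good to about 2 mm. A picture is of the moment at which its call begins.
- ctrl.finish_job(): hands the job in; it is judged then, once.
The state is a dict: "clock": time; "qpos": joint angles; "joint_velocities": joint speeds; "joint_efforts": joint torques, N m; "tool_pos": TCP position; "eef_rot": TCP orientation; "wrist_force": force on the tool from outside, world axes, zero at the start; "torque": the same for the moment, N m; "finger_gap": opening from 0.0 (shut) to 1.0 (fully open); "grip_force": force on a finger pad.
Only numpy, scipy, OpenCV 4.12 (cv2) and the standard library are available. Lean on these libraries where they do the work, as an engineer would, in place of code of your own. Each camera call takes 0.05 s, during which the arm holds its last target. There are 200 camera calls.

## Working session

There is one attempt and no reset: what is moved stays moved. The work goes in short steps, Python scripts to look and compute and a shell command to move; the robot and the scene stay as the last step left them, time stands still between calls to the robot, and variables do not carry over. Pictures are saved under pics/ and viewed, at most 10 in all, crops included, and the job is handed in when it is done.

```bash
mkdir -p pics; cat > h.py <<'E'
import numpy as np, cv2
from workcell import ctrl
def cloud(c):
    K=c["mtx"];R=cv2.Rodrigues(np.array(c["rvec"],float))[0];z=c["z_map"]
    v,u=np.mgrid[:480,:640]
    P=np.stack([(u-K[0][2])/K[0][0]*z,(v-K[1][2])/K[1][1]*z,z],-1)
    W=(P-np.array(c["tvec"]).ravel())@R
    W[z==0]=np.nan
    return W
E
python3 - <<'E'
from h import *
for n in("top","side"):
    c=ctrl.camera(n);cv2.imwrite(f"pics/{n}0.png",c["image"][...,::-1]);np.savez(n+".npz",W=cloud(c),im=c["image"])
W=np.load("top.npz")["W"]
m=(np.nan_to_num(W[...,2])>0.008)
n,l,s,ce=cv2.connectedComponentsWithStats(m.astype(np.uint8))
for i in range(1,n):
    if s[i,4]>60:
        p=W[l==i];t=p[p[:,2]>p[:,2].max()-.012]
        print(s[i],"min",p.min(0).round(3),"max",p.max(0).round(3),"topmean",t.mean(0).round(3))
s=ctrl.get_state();print(s["clock"],s["tool_pos"],s["eef_rot"])
E
```

```text
[    0     0   640    88 54552] min [ 0.945 -0.81   0.009] max [1.173 0.745 0.157] topmean [ 1.088 -0.725  0.151]
[ 346   89   43   65 2068] min [ 0.808 -0.162  0.008] max [ 0.89  -0.078  0.182] topmean [ 0.85  -0.12   0.177]
[ 292   94   44   64 2181] min [ 0.798 -0.049  0.009] max [0.885 0.047 0.17 ] topmean [ 0.845 -0.001  0.164]
[  533    97   107   226 21467] min [ 0.412 -0.749  0.008] max [ 0.918 -0.519  0.139] topmean [ 0.683 -0.643  0.131]
[ 224  119   55   45 1968] min [0.781 0.083 0.008] max [0.883 0.214 0.051] topmean [0.831 0.149 0.044]
[ 393  141   59   56 1809] min [ 0.691 -0.32   0.008] max [ 0.826 -0.184  0.06 ] topmean [ 0.762 -0.255  0.052]
[ 179  150   45   53 1440] min [0.671 0.216 0.008] max [0.785 0.3   0.097] topmean [0.743 0.26  0.091]
[277 188  18  24 344] min [0.661 0.044 0.009] max [0.701 0.084 0.096] topmean [0.683 0.062 0.088]
[325 190  34  37 948] min [ 0.628 -0.103  0.008] max [ 0.704 -0.028  0.065] topmean [ 0.666 -0.066  0.056]
[ 400  225   43   40 1255] min [ 0.539 -0.278  0.008] max [ 0.612 -0.203  0.115] topmean [ 0.576 -0.241  0.108]
[196 242  29 
[... 326 characters left out ...]
.051  0.049] max [0.468 0.021 0.063] topmean [ 0.432 -0.015  0.056]
[380 324  15  16  70] min [ 0.369 -0.187  0.008] max [ 0.403 -0.155  0.015] topmean [ 0.38  -0.174  0.01 ]
[  549   328    91   152 12776] min [ 0.08  -0.676  0.008] max [ 0.398 -0.494  0.338] topmean [ 0.192 -0.5    0.332]
[311 349  29  27 408] min [ 0.289 -0.062  0.01 ] max [0.346 0.001 0.022] topmean [ 0.317 -0.031  0.016]
[ 241  429  142   51 5163] min [ 0.165 -0.082  0.247] max [0.242 0.104 0.588] topmean [ 0.24  -0.075  0.581]
0.1 [ 0.19279146 -0.59395476  0.22156833] [[ 9.51183043e-01  3.08627124e-01 -3.43278644e-04]
 [ 3.08627260e-01 -9.51181617e-01  1.65698292e-03]
 [ 1.84869538e-04 -1.68203921e-03 -9.99998568e-01]]
```

View pics/top0.png

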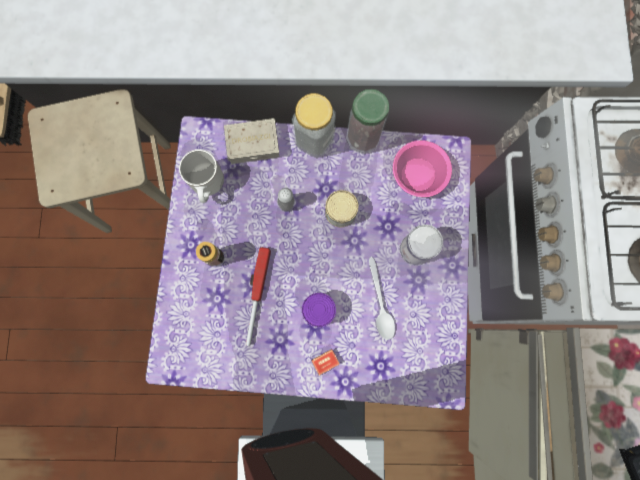

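View pics/side0.png

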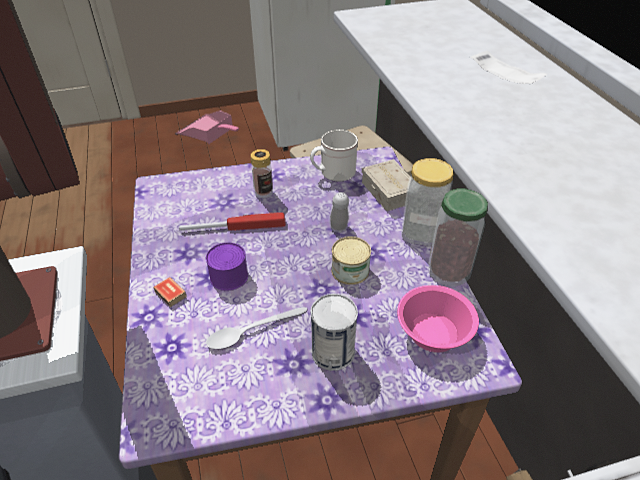

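The top view shows the salt shaker at (286,199), the short tin at (342,207), the tall tin at (424,243), and the spice jar at (209,252). The lighter is at (258,295), the spoon at (383,300) with its bowl at (386,324), and the purple decoy at (319,310). The side view agrees, and measured heights match the given sizes. I'll raise the arm, shut the fingers and travel towards the shaker.

```bash
python3 - <<'E'
import numpy as np
W=np.load("top.npz")["W"];print(W[326,386],W[285,377],W[318,384])
E
python3 -m pendant '{"slide":[[0,0,-0.4],[0,0,-0.4],[0,0,-0.4],[0,0,-0.4],[0.3,-0.21,0],[0.64,-0.45,0],[0.64,-0.45,0],[0.64,-0.45,0],[0.64,-0.45,0],[0.64,-0.45,0]],"twist":[[0,0,0],[0,0,0],[0,0,0],[0,0,0],[0,0,0],[0,0,0],[0,0,0],[0,0,0],[0,0,0],[0,0,0]]}' 0
```

```text
[ 0.39799676 -0.16986992  0.00148371] [ 0.49022525 -0.14890309  0.01516536] [ 0.41589201 -0.16490437  0.00657078]
clock: 0.93
tool_pos: [0.2965, -0.4551, 0.285]
eef_rot: [[0.951, 0.309, -0.0], [0.309, -0.951, 0.002], [0.0, -0.002, -1.0]]
wrist_force: [0.2, -0.3, 1.7]
finger_gap: 0.329
grip_force: 0.0
```

```bash
Z='z'; python3 -m pendant '{"slide":[[0.64,-0.45,0],[0.64,-0.45,0],[0.64,-0.45,0],[0.64,-0.45,0],[0.64,-0.45,0],[0.64,-0.45,0],[0.64,-0.45,0],[0.64,-0.45,0],[0.64,-0.45,0],[0.64,-0.45,0]],"twist":[[0,0,0],[0,0,0],[0,0,0],[0,0,0],[0,0,0],[0,0,0],[0,0,0],[0,0,0],[0,0,0],[0,0,0]]}'
python3 -m pendant '{"slide":[[0.64,-0.45,0],[0.64,-0.45,0],[0.64,-0.45,0],[0.64,-0.45,0],[0.64,-0.45,0],[0.64,-0.45,0],[0.64,-0.45,0],[0.64,-0.45,0],[0.64,-0.45,0],[0.3,-0.21,0]],"twist":[[0,0,0],[0,0,0],[0,0,0],[0,0,0],[0,0,0],[0,0,0],[0,0,0],[0,0,0],[0,0,0],[0,0,0]]}'
python3 -m pendant '{"slide":[[0.3,-0.2,0],[0,0,0],[0,0,0],[0,0,0]],"twist":[[0,0,0],[0,0,0],[0,0,0],[0,0,0]]}'
```

```text
clock: 1.77
tool_pos: [0.4838, -0.2048, 0.2852]
eef_rot: [[0.951, 0.309, -0.001], [0.309, -0.951, 0.001], [-0.001, -0.001, -1.0]]
wrist_force: [0.1, -0.6, -0.3]
finger_gap: 0.009
grip_force: 0.0
clock: 2.6
tool_pos: [0.6619, 0.0337, 0.2846]
eef_rot: [[0.95, 0.311, -0.002], [0.311, -0.95, 0.002], [-0.001, -0.002, -1.0]]
wrist_force: [-0.2, -0.6, -0.3]
finger_gap: 0.008
grip_force: 0.0
clock: 2.93
tool_pos: [0.6696, 0.0407, 0.2856]
eef_rot: [[0.951, 0.309, -0.002], [0.309, -0.951, -0.0], [-0.002, -0.0, -1.0]]
wrist_force: [-0.2, 0.2, -0.2]
finger_gap: 0.008
grip_force: 0.0
```

```bash
python3 -m pendant '{"slide":[[0.47,-0.43,0],[0,0,0],[0,0,0.3],[0,0,0.5],[0,0,0.5],[0,0,0.5],[0,0,0.5],[0,0,0.3],[0,0,0],[0,0,0]],"twist":[[0,0,0],[0,0,0],[0,0,0],[0,0,0],[0,0,0],[0,0,0],[0,0,0],[0,0,0],[0,0,0],[0,0,0]]}'
python3 - <<'E'
from h import *
c=ctrl.camera("side");cv2.imwrite("pics/s1.png",c["image"][100:300,240:480,::-1].repeat(2,0).repeat(2,1))
E
```

```text
clock: 3.77
tool_pos: [0.6823, 0.0622, 0.1816]
eef_rot: [[0.951, 0.308, -0.002], [0.308, -0.951, -0.0], [-0.002, -0.001, -1.0]]
wrist_force: [0.0, -0.1, -0.1]
finger_gap: 0.003
grip_force: 0.0
```

View pics/s1.png

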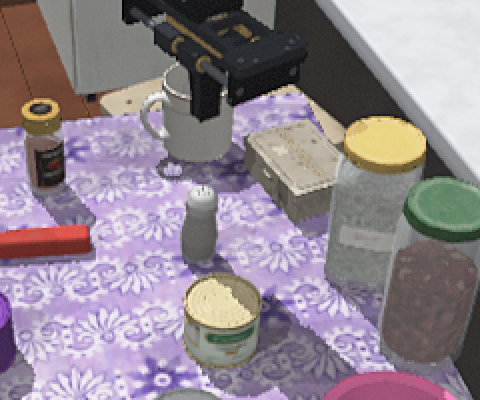

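The crop shows the shut fingertips at (203,115), straight above the shaker's dome at (202,190), with clear space around the gripper. I'll lower to about 3.5 cm above the dome and dwell.

```bash
python3 -m pendant '{"slide":[[0,0,0.3],[0,0,0.4],[0,0,0.4],[0,0,0.3],[0,0,0],[0,0,0],[0,0,0],[0,0,0],[0,0,0],[0,0,0]],"twist":[[0,0,0],[0,0,0],[0,0,0],[0,0,0],[0,0,0],[0,0,0],[0,0,0],[0,0,0],[0,0,0],[0,0,0]]}'
python3 -m pendant '{"slide":[[0,0,0],[0,0,0],[0,0,0],[0,0,0],[0,0,0],[0,0,0],[0,0,0],[0,0,0],[0,0,0],[0,0,0]],"twist":[[0,0,0],[0,0,0],[0,0,0],[0,0,0],[0,0,0],[0,0,0],[0,0,0],[0,0,0],[0,0,0],[0,0,0]]}'
python3 -m pendant '{"slide":[[0,0,0],[0,0,0],[0,0,0],[0,0,0],[0,0,0],[0,0,0],[0,0,0],[0,0,0],[0,0,0],[0,0,0]],"twist":[[0,0,0],[0,0,0],[0,0,0],[0,0,0],[0,0,0],[0,0,0],[0,0,0],[0,0,0],[0,0,0],[0,0,0]]}'
```

```text
clock: 4.65
tool_pos: [0.6838, 0.0629, 0.1276]
eef_rot: [[0.951, 0.309, 0.002], [0.309, -0.951, -0.0], [0.002, 0.001, -1.0]]
wrist_force: [-1.3, -0.3, 0.0]
finger_gap: 0.006
grip_force: 0.0
clock: 5.48
tool_pos: [0.6831, 0.063, 0.1265]
eef_rot: [[0.951, 0.309, 0.0], [0.309, -0.951, 0.0], [0.0, -0.0, -1.0]]
wrist_force: [0.8, 0.6, -0.9]
finger_gap: 0.005
grip_force: 0.0
clock: 6.32
tool_pos: [0.6831, 0.0629, 0.1265]
eef_rot: [[0.951, 0.309, -0.0], [0.309, -0.951, 0.0], [-0.0, -0.0, -1.0]]
wrist_force: [0.1, -0.1, -0.4]
finger_gap: 0.005
grip_force: 0.0
```

```bash
python3 -m pendant '{"slide":[[0,0,-0.3],[0,0,-0.6],[0,0,-0.6],[0,0,-0.6],[0,0,-0.6],[0,0,-0.3],[0,0,0],[-0.2,0.42,0],[-0.2,0.42,0],[-0.2,0.42,0]],"twist":[[0,0,0],[0,0,0],[0,0,0],[0,0,0],[0,0,0],[0,0,0],[0,0,0],[0,0,0],[0,0,0],[0,0,0]]}'
python3 -m pendant '{"slide":[[-0.2,0.42,0],[-0.2,0.42,0],[-0.2,0.42,0],[-0.2,0.42,0],[0,0,0],[0,0,0],[0,0,0.3],[0,0,0.5],[0,0,0.5],[0,0,0.3]],"twist":[[0,0,0],[0,0,0],[0,0,0],[0,0,0],[0,0,0],[0,0,0],[0,0,0],[0,0,0],[0,0,0],[0,0,0]]}'
python3 -m pendant '{"slide":[[0,0,0],[0,0,0]],"twist":[[0,0,0],[0,0,0]]}'
```

```text
clock: 7.15
tool_pos: [0.6749, 0.0074, 0.2447]
eef_rot: [[0.951, 0.31, -0.003], [0.31, -0.951, 0.0], [-0.002, -0.001, -1.0]]
wrist_force: [0.2, 0.5, -0.1]
finger_gap: 0.004
grip_force: 0.0
clock: 7.98
tool_pos: [0.6647, -0.0645, 0.1786]
eef_rot: [[0.951, 0.31, -0.004], [0.31, -0.951, 0.001], [-0.003, -0.002, -1.0]]
wrist_force: [-0.5, -0.1, -2.0]
finger_gap: 0.003
grip_force: 0.0
clock: 8.15
tool_pos: [0.6654, -0.0652, 0.181]
eef_rot: [[0.951, 0.31, -0.003], [0.31, -0.951, 0.001], [-0.002, -0.002, -1.0]]
wrist_force: [-0.3, 0.7, 0.8]
finger_gap: 0.008
grip_force: 0.0
```

Over the short tin: from z = 0.181 I go down 86 mm to about 0.095 (2.15 units), then dwell.

```bash
python3 -m pendant '{"slide":[[0,0,0.35],[0,0,0.5],[0,0,0.5],[0,0,0.5],[0,0,0.3],[0,0,0],[0,0,0],[0,0,0],[0,0,0],[0,0,0]],"twist":[[0,0,0],[0,0,0],[0,0,0],[0,0,0],[0,0,0],[0,0,0],[0,0,0],[0,0,0],[0,0,0],[0,0,0]]}'
python3 -m pendant '{"slide":[[0,0,0],[0,0,0],[0,0,0],[0,0,0],[0,0,0],[0,0,0],[0,0,0],[0,0,0],[0,0,0],[0,0,0]],"twist":[[0,0,0],[0,0,0],[0,0,0],[0,0,0],[0,0,0],[0,0,0],[0,0,0],[0,0,0],[0,0,0],[0,0,0]]}'
python3 -m pendant '{"slide":[[0,0,0],[0,0,0],[0,0,0],[0,0,0],[0,0,0],[0,0,0],[0,0,0],[0,0,0],[0,0,0],[0,0,0]],"twist":[[0,0,0],[0,0,0],[0,0,0],[0,0,0],[0,0,0],[0,0,0],[0,0,0],[0,0,0],[0,0,0],[0,0,0]]}'
python3 - <<'E'
from h import *
c=ctrl.camera("side");cv2.imwrite("pics/s2.png",c["image"][...,::-1])
E
```

```text
clock: 8.98
tool_pos: [0.6673, -0.0664, 0.0984]
eef_rot: [[0.951, 0.309, 0.003], [0.309, -0.951, -0.001], [0.003, 0.001, -1.0]]
wrist_force: [-0.4, 0.8, 0.3]
finger_gap: 0.003
grip_force: 0.0
clock: 9.82
tool_pos: [0.6662, -0.0662, 0.0965]
eef_rot: [[0.951, 0.309, 0.0], [0.309, -0.951, 0.0], [0.0, -0.0, -1.0]]
wrist_force: [-0.6, 0.6, -0.7]
finger_gap: 0.007
grip_force: 0.0
clock: 10.65
tool_pos: [0.6662, -0.0662, 0.0965]
eef_rot: [[0.951, 0.309, -0.0], [0.309, -0.951, 0.0], [-0.0, -0.0, -1.0]]
wrist_force: [-0.3, -0.1, -0.3]
finger_gap: 0.001
grip_force: 0.0
```

View pics/s2.png

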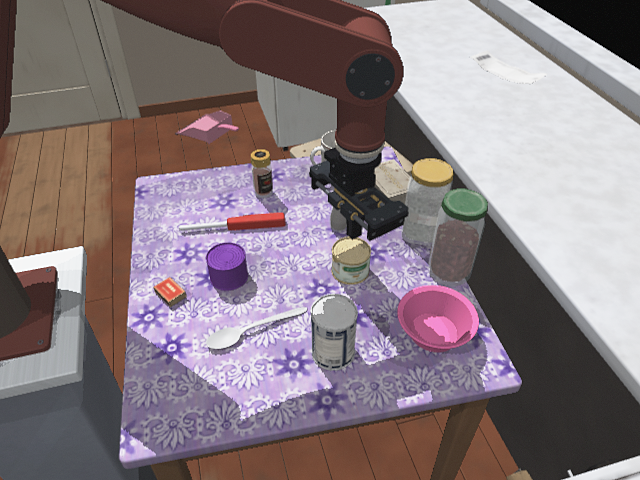

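The picture shows the fingertips at about (352,235), just above the short tin's lid at (351,248), with nothing touched. I'll hold briefly, then rise and travel to the spoon bowl.

```bash
python3 -m pendant '{"slide":[[0,0,0],[0,0,0],[0,0,0],[0,0,-0.35],[0,0,-0.6],[0,0,-0.7],[0,0,-0.7],[0,0,-0.7],[0,0,-0.6],[0,0,-0.1]],"twist":[[0,0,0],[0,0,0],[0,0,0],[0,0,0],[0,0,0],[0,0,0],[0,0,0],[0,0,0],[0,0,0],[0,0,0]]}'
python3 -m pendant '{"slide":[[-0.3,0.02,0],[-0.6,0.03,0],[-0.6,0.03,0],[-0.6,0.03,0],[-0.6,0.03,0],[-0.6,0.04,0],[-0.6,0.04,0],[-0.6,0.04,0],[-0.6,0.04,0],[-0.6,0.04,0]],"twist":[[0,0,0],[0,0,0],[0,0,0],[0,0,0],[0,0,0],[0,0,0],[0,0,0],[0,0,0],[0,0,0],[0,0,0]]}'
python3 -m pendant '{"slide":[[-0.6,0.04,0],[-0.5,0.04,0],[-0.2,0,0],[0,0,0],[0,0,0],[0,0,0]],"twist":[[0,0,0],[0,0,0],[0,0,0],[0,0,0],[0,0,0],[0,0,0]]}'
```

```text
clock: 11.53
tool_pos: [0.6688, -0.0667, 0.2544]
eef_rot: [[0.951, 0.309, 0.01], [0.309, -0.951, -0.002], [0.009, 0.005, -1.0]]
wrist_force: [-0.1, 0.1, 1.6]
finger_gap: 0.006
grip_force: 0.0
clock: 12.37
tool_pos: [0.4521, -0.1496, 0.2464]
eef_rot: [[0.951, 0.309, -0.0], [0.309, -0.951, 0.0], [-0.0, -0.0, -1.0]]
wrist_force: [0.1, 0.3, 0.4]
finger_gap: 0.007
grip_force: 0.0
clock: 12.87
tool_pos: [0.4057, -0.1684, 0.2467]
eef_rot: [[0.951, 0.309, 0.001], [0.309, -0.951, 0.0], [0.001, 0.0, -1.0]]
wrist_force: [0.7, 0.1, 0.0]
finger_gap: 0.009
grip_force: 0.0
```

```bash
python3 -m pendant '{"slide":[[0,0,0.3],[0,0,0.6],[0,0,0.6],[0,0,0.6],[0,0,0.6],[0,0,0.5],[0,0,0.3],[0,0,0],[0,0,0],[0,0,0]],"twist":[[0,0,0],[0,0,0],[0,0,0],[0,0,0],[0,0,0],[0,0,0],[0,0,0],[0,0,0],[0,0,0],[0,0,0]]}'
python3 - <<'E'
from h import *
c=ctrl.camera("side");cv2.imwrite("pics/s3.png",c["image"][...,::-1])
E
```

```text
clock: 13.7
tool_pos: [0.4056, -0.1686, 0.1069]
eef_rot: [[0.951, 0.309, 0.0], [0.309, -0.951, -0.0], [0.0, 0.0, -1.0]]
wrist_force: [0.3, -0.7, 0.0]
finger_gap: 0.005
grip_force: 0.0
```

View pics/s3.png

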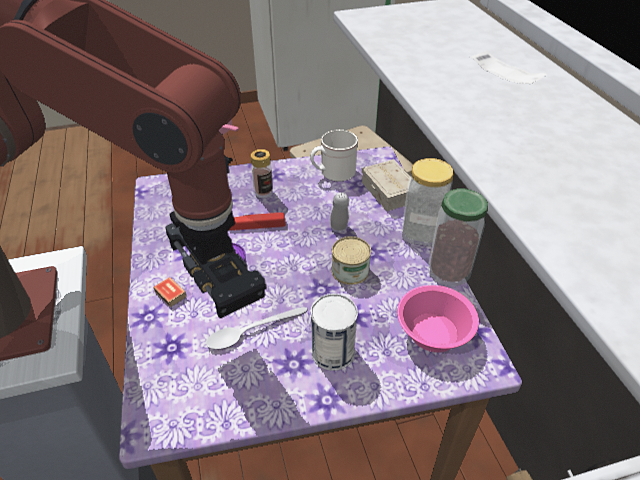

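The gripper hangs above the spoon's bowl end (bowl at (225,338)), with the body around (225,270) well above the purple tin behind it. I'll go down 62 mm to z ≈ 0.045 and hold.

```bash
python3 -m pendant '{"slide":[[0,0,0.3],[0,0,0.4],[0,0,0.4],[0,0,0.3],[0,0,0.15],[0,0,0],[0,0,0],[0,0,0],[0,0,0],[0,0,0]],"twist":[[0,0,0],[0,0,0],[0,0,0],[0,0,0],[0,0,0],[0,0,0],[0,0,0],[0,0,0],[0,0,0],[0,0,0]]}'
python3 -m pendant '{"slide":[[0,0,0],[0,0,0],[0,0,0],[0,0,0],[0,0,0],[0,0,0],[0,0,0],[0,0,0],[0,0,0],[0,0,0]],"twist":[[0,0,0],[0,0,0],[0,0,0],[0,0,0],[0,0,0],[0,0,0],[0,0,0],[0,0,0],[0,0,0],[0,0,0]]}'
python3 -m pendant '{"slide":[[0,0,0],[0,0,0],[0,0,0],[0,0,0],[0,0,0],[0,0,0],[0,0,0],[0,0,0],[0,0,0],[0,0,0]],"twist":[[0,0,0],[0,0,0],[0,0,0],[0,0,0],[0,0,0],[0,0,0],[0,0,0],[0,0,0],[0,0,0],[0,0,0]]}'
python3 - <<'E'
from h import *
c=ctrl.camera("side");cv2.imwrite("pics/s4.png",c["image"][...,::-1])
E
```

```text
clock: 14.58
tool_pos: [0.4057, -0.169, 0.0454]
eef_rot: [[0.951, 0.309, 0.002], [0.309, -0.951, -0.001], [0.001, 0.001, -1.0]]
wrist_force: [0.2, 0.7, 0.3]
finger_gap: 0.007
grip_force: 0.0
clock: 15.42
tool_pos: [0.405, -0.1686, 0.0445]
eef_rot: [[0.951, 0.309, -0.0], [0.309, -0.951, 0.0], [-0.0, -0.0, -1.0]]
wrist_force: [0.2, 0.0, 0.5]
finger_gap: 0.007
grip_force: 0.0
clock: 16.25
tool_pos: [0.405, -0.1686, 0.0445]
eef_rot: [[0.951, 0.309, 0.0], [0.309, -0.951, 0.0], [0.0, 0.0, -1.0]]
wrist_force: [-0.6, -0.0, 0.2]
finger_gap: 0.003
grip_force: 0.0
```

View pics/s4.png

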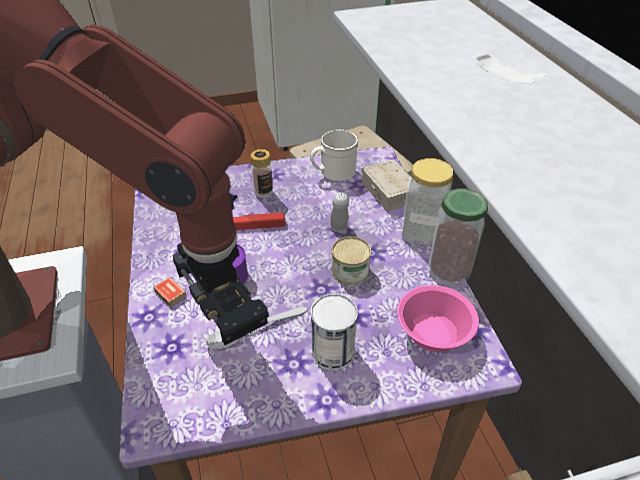

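The gripper is over the spoon bowl at about (225,335), the purple tin behind it at (238,265) is undisturbed, and there is no contact force. I'll dwell a little longer and hand in.

```bash
python3 -m pendant '{"slide":[[0,0,0],[0,0,0],[0,0,0],[0,0,0],[0,0,0],[0,0,0]],"twist":[[0,0,0],[0,0,0],[0,0,0],[0,0,0],[0,0,0],[0,0,0]]}'; python3 -c "
from workcell import ctrl
print(ctrl.finish_job())"
```

```text
clock: 16.8
tool_pos: [0.405, -0.1686, 0.0445]
eef_rot: [[0.951, 0.309, -0.0], [0.309, -0.951, 0.0], [-0.0, -0.0, -1.0]]
wrist_force: [-0.7, -0.0, -0.7]
finger_gap: 0.004
grip_force: 0.0
the job is handed in; nothing more can be done
None
```

I pointed at the salt shaker, then the short tin, then the spoon, for about two seconds each; the job was handed in at 16.8 s, still pointing at the spoon, with no sign of contact in the force readings or pictures.

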